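# Nest the emptied tubs when packing up the sign-in table

## Task

Pack up the sign-in table: nest the empty white tubs, round in round and rectangular in rectangular, with the middle-sized one sitting flat on the floor of its large one and the small one flat on the floor of that. Work from the outside in, one tub at a time, so that no tub is lifted with another inside it. Leave the two large tubs standing where they are, and the mug, stapler, tape and calculator undisturbed.

Things in the scene. Friction and masses are not known exactly. Their poses are not given: they have to be found in the camera images.
- rect_large: The large, shallow rectangular open tub, plain white plastic: 150 x 116 mm over the rim, mouth 134 x 100 mm, 50 mm tall. Rim 8 mm wide, 10 mm deep; wall 3 mm, set 5 mm in from the rim's outside (8 at the foot). Floor 3 mm thick. Origin: centre of underside; x along its long side. Loose, 95 to 200 g; stays where it stands.
- rect_middle: The middle-sized rectangular open tub, plain white plastic: 120 x 86 mm over the rim, mouth 104 x 70 mm, 65 mm tall. Rim 8 mm wide, 10 mm deep; wall 3 mm, set 5 mm in from the rim's outside (8 at the foot). Floor 3 mm thick. Origin: centre of underside; x along its long side. 35 to 115 g; pinch the rim to lift. Nested, its rim is 18 mm above the outer rim, with 12 mm of play each side.
- rect_small: The small, deep rectangular open tub, plain white plastic: 90 x 56 mm over the rim, mouth 74 x 40 mm, 80 mm tall. Rim 8 mm wide, 10 mm deep; wall 3 mm, set 5 mm in from the rim's outside (8 at the foot). Floor 3 mm thick. Origin: centre of underside; x along its long side. 35 to 115 g; pinch the rim to lift. Nested, its rim is 18 mm above the outer rim, with 12 mm of play each side.
- round_large: The large, shallow round open tub, plain white plastic: 144 mm in diameter over the rim, mouth 128 mm in diameter, 50 mm tall. Rim 8 mm wide, 10 mm deep; wall 3 mm, set 5 mm in from the rim's outside (8 at the foot). Floor 3 mm thick. Origin: centre of underside. Loose, 95 to 200 g; stays where it stands.
- round_middle: The middle-sized round open tub, plain white plastic: 114 mm in diameter over the rim, mouth 98 mm in diameter, 65 mm tall. Rim 8 mm wide, 10 mm deep; wall 3 mm, set 5 mm in from the rim's outside (8 at the foot). Floor 3 mm thick. Origin: centre of underside. 35 to 115 g; pinch the rim to lift. Nested, its rim is 18 mm above the outer rim, with 12 mm of play each side.
- round_small: The small, deep round open tub, plain white plastic: 84 mm in diameter over the rim, mouth 68 mm in diameter, 80 mm tall. Rim 8 mm wide, 10 mm deep; wall 3 mm, set 5 mm in from the rim's outside (8 at the foot). Floor 3 mm thick. Origin: centre of underside. 35 to 115 g; pinch the rim to lift. Nested, its rim is 18 mm above the outer rim, with 12 mm of play each side.
- mug: Bystander: blue ceramic mug, 80 mm in diameter, 92 mm tall, handle on its +y side (reaching about 70 mm from the axis). Origin: centre of the underside.
- stapler: Bystander: black desk stapler, 135 mm long (its x), 34 mm wide, 54 mm tall at most. Origin: centre of the underside.
- tape: Bystander: roll of brown packing tape lying flat, 92 mm in diameter, 24 mm tall. Origin: centre of the underside.
- calculator: Bystander: grey pocket calculator lying flat, 120 mm (its x) x 70 mm, 19 mm tall. Origin: centre of the underside.
There are look-alikes about, which are no part of the job. Leave any turquoise look-alike of the rect_middle alone.

How it is judged (in metres and radians):
At the end, for the whole second after the job is handed in: Per shape: small tub in middle, middle in large, floor on floor (centres within 20 mm, underside under 7 mm above the other's), upright within 0.08 rad, at rest; each large tub upright on the table within 50 mm of where it stood (horizontal distance between rect_middle and rect_large below 0.02 m and z of rect_middle in the frame of rect_large between 0 and 0.007 m and angle between each of rect_middle, rect_small, rect_large, round_middle, round_small, round_large's own z axis and vertical below 0.08 rad and linear speed of each of rect_middle, rect_small, rect_large, round_middle, round_small, round_large below 0.01 m/s and horizontal distance between rect_small and rect_middle below 0.02 m and z of rect_small in the frame of rect_middle between 0 and 0.007 m and distance of each of rect_large, round_large from where it was at the start of the episode below 0.05 m and height (world z) of each of rect_large, round_large below 0.01 m and horizontal distance between round_middle and round_large below 0.02 m and z of round_middle in the frame of round_large between 0 and 0.007 m and horizontal distance between round_small and round_middle below 0.02 m and z of round_small in the frame of round_middle between 0 and 0.007 m); the robot touches nothing.
It fails at once if a middle-sized tub is lifted with a small tub in it ((height (world z) of rect_middle above 0.03 m and horizontal distance between rect_small and rect_middle below 0.03 m and z of rect_small in the frame of rect_middle between -0.02 and 0.05 m) or (height (world z) of rect_middle above 0.03 m and horizontal distance between round_small and rect_middle below 0.03 m and z of round_small in the frame of rect_middle between -0.02 and 0.05 m) or (height (world z) of round_middle above 0.03 m and horizontal distance between rect_small and round_middle below 0.03 m and z of rect_small in the frame of round_middle between -0.02 and 0.05 m) or (height (world z) of round_middle above 0.03 m and horizontal distance between round_small and round_middle below 0.03 m and z of round_small in the frame of round_middle between -0.02 and 0.05 m)).
It fails at once if a large tub is lifted or tipped over ((height (world z) of rect_large above 0.03 m or angle between rect_large's own z axis and vertical above 0.5 rad) or (height (world z) of round_large above 0.03 m or angle between round_large's own z axis and vertical above 0.5 rad)).
It fails at once if the mug, stapler, tape or calculator is shoved away (over 40 mm) or knocked over ((distance of mug from where it was at the start of the episode above 0.04 m or angle between mug's own z axis and vertical above 0.4 rad) or (distance of stapler from where it was at the start of the episode above 0.04 m or angle between stapler's own z axis and vertical above 0.4 rad) or (distance of tape from where it was at the start of the episode above 0.04 m or angle between tape's own z axis and vertical above 0.4 rad) or (distance of calculator from where it was at the start of the episode above 0.04 m or angle between calculator's own z axis and vertical above 0.4 rad)).
It also fails if it takes over 102 s, if anything falls off the work surface, if the arm or the gripper's body presses on something with over 40 N, if the wrist force passes 120 N, or if a joint passes its speed limit or range.

## Robot

A 7-joint arm with a two-finger parallel gripper is mounted at the origin on the work surface. World frame = base frame: x ahead of the robot, y to its left, z up, the work surface at z = 0. Lengths are in mm, angles in rad, forces in N, time in s.
With the tool pointing down it reaches from about 425 to 825 mm from the base axis. Payload 3.6 kg.
Tool frame: the origin (TCP) lies on the centre line of the jaws, within the pads' length; the fingertips stand r.tip_reach ahead of it and the grasp point (between the pads) lies 6 mm ahead of it (r.tip_reach is the distance from the TCP to the fingertips, in mm); z points along the fingers, y is the line along which they close (so a half turn about z gives the same grasp; the last joint's range is limited). The gripper opens to 85 mm and grips with 20 to 120 N. Pads are 22 mm wide; open, the fingers measure 114 mm over their backs; the gripper's body (76 mm by 85 mm) begins 54 mm behind the grasp point. The pads swing forward as they close: fully open they stand 13 mm farther back than shut.
Start: joints at [-1.218, 0.615, -0.013, 1.423, 0.008, 1.103, -0.04], TCP at [240.944, 603.664, 256.297] pointing down, gripper open.
Joint ranges: [-3.12, 3.12], [-0.3, 2.06], [-1.34, 1.32], [0.26, 2.42], [-1.36, 4.5], [0.01, 1.98], [-2.84, 2.84]. Speed limits (rad/s): [2.79, 2.79, 3.14, 3.14, 3.14, 3.14, 3.14].

## Interface

Orientations are given as a rotation vector (axis times angle).
In Python, from workcell import r gives the robot as it stands. The module is installed in compiled form; this text tells all that it offers.
- The arm moves only by the shell command python3 -m handwheel 'ROWS' [FORCE]. ROWS is JSON, a list that holds one entry, the list of rows, each a list of 7 numbers: the finger opening in mm, from 0 to 85.4, then the shift along the tool's x, y, z in units of 25 mm (1.0 is 25 mm), then the turn, a rotation vector about the tool's x, y, z in units of 8 degrees (1.0 is 8 degrees). A call has exactly 10 rows; each row is the pose to reach, as a shift and turn from the pose commanded when the call began, along the tool's axes at that moment; what a row does not reach only later rows make up. A row lasts 1/10 s, in which the tool goes at most 50 mm and 8.59 degrees, less where a joint would pass 70% of its speed; a pose out of reach is approached as far as the arm can. A call with a gripper value outside its range is refused whole. The fingers move at their own pace and stop on an object; FORCE is the grip in N (left out, the last holds). Time passes only in rows, so rows that repeat a pose let the fingers close, or fill a call up. It gives the time, the measured TCP pose, the force, the opening and the grip force at its end, in the units of the state.
- r.sense(): the state, without advancing time (a new reading comes with each control period).
- r.grab_frame(name): name is "scene" or "top" or "wrist"; returns the picture (420x560x3 uint8, red, green, blue); there is no depth.
- r.camera_params(name): a dict with "camera_matrix" (3x3 intrinsics, pixels), "cam_to_world" (4x4, takes a point from camera to world coordinates). Camera axes: x right, y down, z forward; pixel columns grow to the right and rows downward; lengths in mm; the calibration is good to about 2 mm. A picture is of the moment at which its call begins: read the wrist's pose just before it. camera_params takes no time and is no camera call; for the wrist camera it gives the pose at the moment of the call.
- r.finish_job(): hands the job in; it is judged then, once.
The state is a dict: "clock": time; "joints": joint angles; "joint_vel": joint speeds; "joint_efforts": joint torques, N m; "tcp_pos": TCP position; "eef_rot": TCP orientation; "ft_force": force on the tool from outside, world axes, zero at the start; "torque": the same for the moment, N m; "gripper_width": finger opening in mm; "gripper_force": force on a finger pad.
Only numpy, scipy, OpenCV 4.12 (cv2) and the standard library are available. Lean on these libraries where they do the work, as an engineer would, in place of code of your own. Each camera call takes 0.05 s, during which the arm holds its last target. There are 200 camera calls.

## Working session

There is one attempt and no reset: what is moved stays moved. The work goes in short steps, Python scripts to look and compute and a shell command to move; the robot and the scene stay as the last step left them, time stands still between calls to the robot, and variables do not carry over. Pictures are saved under pics/ and viewed, at most 14 in all, crops included, and the job is handed in when it is done.

```bash
mkdir -p pics
python3 - <<'E'
from workcell import r
import cv2,numpy as np
s=r.sense();print(s['clock'],s['tcp_pos'],s['eef_rot'],r.tip_reach,s['gripper_width'])
for n in('top','scene'):
    im=r.grab_frame(n);cv2.imwrite(f'pics/{n}0.png',im[:,:,::-1])
    p=r.camera_params(n);print(n,np.round(p['camera_matrix'],1).tolist(),np.round(p['cam_to_world'],3).tolist())
E
```

```text
0.0 [240.66647572 603.05818965 255.11939312] [-0.59268425 -3.08467552  0.00397016] 25.0 85.39122453026528
top [[392.5, 0.0, 282.6], [0.0, 392.5, 204.5], [0.0, 0.0, 1.0]] [[-0.02, -0.998, 0.057, 464.034], [-1.0, 0.02, -0.002, -24.967], [0.001, -0.057, -0.998, 1036.459], [0.0, 0.0, 0.0, 1.0]]
scene [[464.3, 0.0, 279.5], [0.0, 464.3, 207.2], [0.0, 0.0, 1.0]] [[0.791, 0.346, -0.505, 1188.233], [0.612, -0.456, 0.646, -890.063], [-0.007, -0.82, -0.573, 806.361], [0.0, 0.0, 0.0, 1.0]]
```

View pics/top0.png

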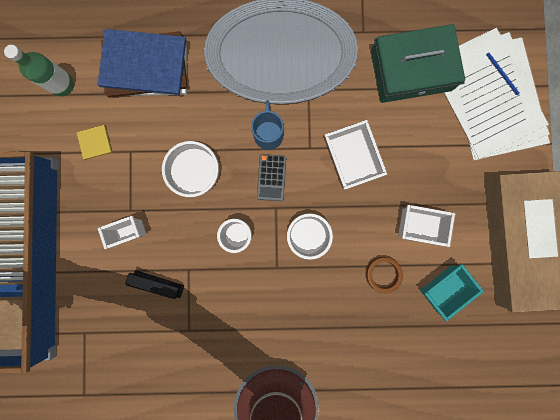

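View pics/scene0.png

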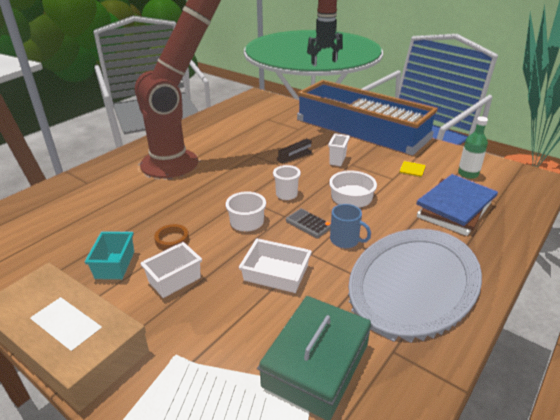

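The top view shows the white tubs at these pixels:
- round_large (190,168), round_middle (310,236), round_small (235,235)
- rect_large (355,155), rect_middle (427,225), rect_small (121,231)

There are two candidates for rect_middle: white at (427,225) and turquoise at (451,291). The white one fits, because the task says plain white plastic and says to leave the turquoise one alone. I'll fit the poses and check them in an enlarged crop.

```bash
cat > h.py <<'E'
from workcell import r
import cv2,numpy as np
from scipy.optimize import minimize
D=dict(rect_large=(150,116,50),rect_middle=(120,86,65),rect_small=(90,56,80),round_large=(144,0,50),round_middle=(114,0,65),round_small=(84,0,80))
def outline(n,p,ins=0,z=None):
    a,b,h=D[n]; t=np.linspace(0,2*np.pi,49)[:-1]
    if n[:2]=='ro': q=np.c_[np.cos(t),np.sin(t)]*(a/2-ins)
    else: q=np.array([[1,1],[-1,1],[-1,-1],[1,-1]])*[a/2-ins,b/2-ins]
    c,s=np.cos(p[2]),np.sin(p[2]); q=q@np.array([[c,s],[-s,c]])+p[:2]
    return np.c_[q,np.full(len(q),h if z is None else z)]
def proj(P,cam):
    T=np.linalg.inv(cam['cam_to_world']); X=P@T[:3,:3].T+T[:3,3]; u=X@cam['camera_matrix'].T
    return u[:,:2]/u[:,2:]
def unproj(uv,z,cam):
    T=cam['cam_to_world']; d=T[:3,:3]@np.linalg.solve(cam['camera_matrix'],[*uv,1]); o=T[:3,3]
    return (o+d*(z-o[2])/d[2])[:2]
def mask(im,uv):
    hsv=cv2.cvtColor(im,cv2.COLOR_RGB2HSV); m=((hsv[...,1]<60)&(hsv[...,2]>90)).astype(np.uint8)
    _,l=cv2.connectedComponents(m); w=l[uv[1]-25:uv[1]+26,uv[0]-25:uv[0]+26]; w=w[w>0]
    m=(l==np.bincount(w).argmax()).astype(np.uint8)
    c,_=cv2.findContours(m,cv2.RETR_EXTERNAL,cv2.CHAIN_APPROX_NONE); o=np.zeros_like(m)
    cv2.fillPoly(o,[cv2.convexHull(max(c,key=len))],1); return o
def fit(n,im,cam,uv,yaws=None):
    m=cv2.GaussianBlur(mask(im,uv).astype(np.float32),(0,0),1)
    M=cv2.moments(m); c=(M['m10']/M['m00'],M['m01']/M['m00']); x0=unproj(c,D[n][2]/2,cam)
    def cost(p):
        P=proj(np.r_[outline(n,p),outline(n,p,8,0)],cam).astype(np.float32)
        o=np.zeros(m.shape,np.uint8); cv2.fillPoly(o,[np.round(cv2.convexHull(P)*16-0).astype(np.int32)],1,shift=4)
        return float(((cv2.GaussianBlur(o.astype(np.float32),(0,0),1)-m)**2).sum()/m.sum())
    best=None
    for y in ([0] if n[:2]=='ro' else np.arange(0,3.14,.3)):
        s=minimize(cost,[*x0,y],method='Nelder-Mead',options=dict(initial_simplex=[[*x0,y],[x0[0]+8,x0[1],y],[x0[0],x0[1]+8,y],[*x0,y+.2]]))
        if best is None or s.fun<best.fun: best=s
    return best.x,best.fun
E
python3 - <<'E'
from h import *
im=r.grab_frame('top');cam=r.camera_params('top')
U=dict(round_large=(190,168),round_middle=(310,236),round_small=(235,235),rect_large=(355,155),rect_middle=(427,225),rect_small=(121,231))
big=cv2.resize(im[100:330,80:490],None,fx=1.95,fy=1.95,interpolation=cv2.INTER_CUBIC)
for n,uv in U.items():
    p,f=fit(n,im,cam,uv);print(n,np.round(p,2),round(f,3),'R %.0f'%np.hypot(*p[:2]))
    for q,c in((outline(n,p),(255,0,0)),(outline(n,p,8,0),(0,0,255))):
        cv2.polylines(big,[np.int32((proj(q,cam)-[80,100]+.5)*1.95)],True,c,1)
for n,uv,z in(('mug',(268,130),92),('stapler',(154,284),40),('tape',(384,274),12),('calc',(271,177),19)):print(n,unproj(uv,z,cam).round())
cv2.imwrite('pics/fit0.png',big[:,:,::-1])
E
```

```text
round_large [6.1595e+02 2.0560e+02 2.5000e-01] 0.002 R 649
round_middle [ 4.4011e+02 -9.1630e+01  1.6000e-01] 0.002 R 450
round_small [4.466e+02 9.255e+01 3.100e-01] 0.002 R 456
rect_large [ 6.4400e+02 -2.1408e+02  3.2000e-01] 0.001 R 679
rect_middle [ 460.33 -386.79    1.36] 0.002 R 601
rect_small [460.13 374.23   1.92] 0.003 R 593
mug [700.   5.]
stapler [327. 300.]
tape [ 337. -286.]
calc [595.   1.]
```

View pics/fit0.png

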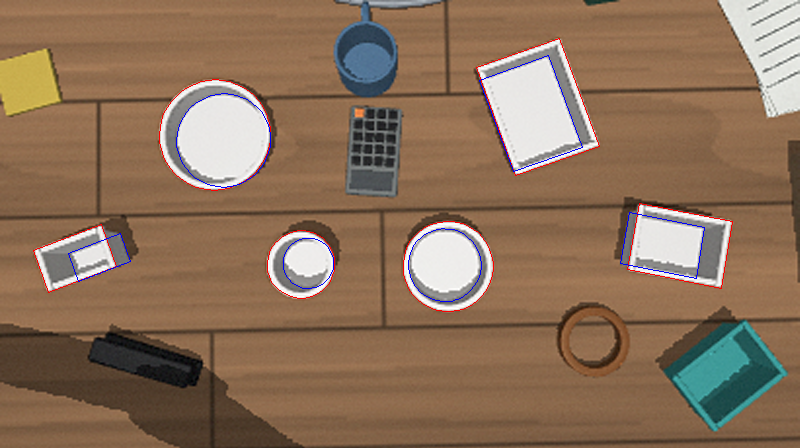

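The overlays match the white tubs. The candidate at crop (683,245) is white and matches the rect_middle outline, and the turquoise tub at crop (725,375) is left alone. Next I'll write a move calculator and start.

```bash
cat > g.py <<'E'
# usage: g.py x y z yaw_deg_of_tool_y  -> shift/turn in handwheel units
import sys,numpy as np
from workcell import r
from scipy.spatial.transform import Rotation as R
s=r.sense(); A=R.from_rotvec(s['eef_rot']); p=np.array(s['tcp_pos'])
print('t',round(s['clock'],1),'tcp',p.round(1),'yaw',np.degrees(np.arctan2(*A.as_matrix()[[1,0],1])).round(1),'w',round(s['gripper_width'],1),'F',np.round(s['ft_force'],1),'gf',round(float(np.max(s['gripper_force'])),1),'j7',np.round(s['joints'][6],2))
a=[float(v) for v in sys.argv[1:]]
for k in range(0,len(a),4):
    x,y,z,w=a[k:k+4]; w=np.radians(w)
    Y=np.array([np.cos(w),np.sin(w),0]); Z=np.array([0,0,-1.]); B=R.from_matrix(np.c_[np.cross(Y,Z),Y,Z])
    print('shift',(A.inv().apply(np.array([x,y,z])-p)/25).round(2),'turn',(np.degrees((A.inv()*B).as_rotvec())/8).round(2))
E
python3 g.py 500 250 230 68.2 460 -42 150 68.2 460 -42 76 68.2
```

```text
t 0.1 tcp [240.7 603.2 255.4] yaw 68.2 w 85.4 F [-1.2  0.5 -0.2] gf 0.0 j7 -0.04
shift [-14.87  -9.28   1.03] turn [-0.01 -0.    0.01]
shift [-17.71 -20.71   4.26] turn [-0.01 -0.    0.01]
shift [-17.71 -20.71   7.22] turn [-0.01 -0.    0.01]
```

```bash
python3 -m handwheel '[[[36,-1.5,-0.9,0.1,0,0,0],[36,-3,-1.9,0.2,0,0,0],[36,-4.5,-2.8,0.3,0,0,0],[36,-6,-3.7,0.4,0,0,0],[36,-7.5,-4.7,0.5,0,0,0],[36,-9,-5.6,0.6,0,0,0],[36,-10.4,-6.5,0.7,0,0,0],[36,-11.9,-7.4,0.8,0,0,0],[36,-13.4,-8.4,0.9,0,0,0],[36,-14.9,-9.3,1,0,0,0]]]' 40; python3 g.py 460 -42 150 68.2
```

```text
clock: 1.15
tcp_pos: [501.3, 247.8, 231.1]
eef_rot: [-0.593, -3.085, 0.001]
ft_force: [0.4, 0.9, -0.4]
gripper_width: 35.9
gripper_force: 0.0
t 1.1 tcp [501.3 247.8 231.1] yaw 68.2 w 35.9 F [ 0.4  0.9 -0.4] gf 0.0 j7 0.7
shift [ -2.76 -11.38   3.25] turn [-0. -0.  0.]
```

```bash
python3 -m handwheel '[[[36,-0.3,-1.4,0,0,0,0],[36,-0.7,-2.8,0,0,0,0],[36,-1,-4.3,0,0,0,0],[36,-1.4,-5.7,0.3,0,0,0],[36,-1.7,-7.1,0.7,0,0,0],[36,-2.1,-8.5,1.2,0,0,0],[36,-2.4,-10,1.8,0,0,0],[36,-2.76,-11.4,2.4,0,0,0],[36,-2.76,-11.4,3.25,0,0,0],[36,-2.76,-11.4,3.25,0,0,0]]]'; python3 g.py 460 -42 76 68.2
python3 - <<'E'
from h import *
cv2.imwrite('pics/w1.png',r.grab_frame('wrist')[:,:,::-1])
E
```

```text
clock: 2.15
tcp_pos: [457.2, -41.8, 148.1]
eef_rot: [-0.596, -3.079, 0.002]
ft_force: [-0.2, -0.2, -0.4]
gripper_width: 35.9
gripper_force: 0.0
t 2.1 tcp [457.2 -41.8 148.1] yaw 68.1 w 35.9 F [-0.2 -0.2 -0.4] gf 0.0 j7 1.25
shift [-0.12  0.04  2.88] turn [-0.02 -0.04 -0.02]
```

View pics/w1.png

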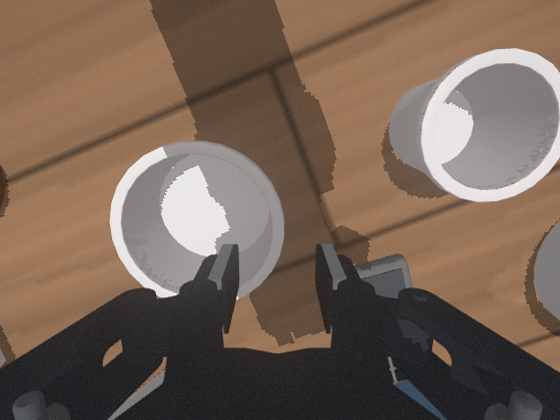

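The wrist view shows the round_middle rim, with its right edge at (283,225), and the fingertips at (232,245) and (322,245). I'll check the predicted rim against this picture numerically.

Run:
```python
from h import *
c=r.camera_params('wrist')
q=proj(outline('round_middle',[440.1,-91.6,0]),c);print(q.min(0).round(),q.max(0).round(), proj(np.array([[460,-42,65.]]),c))
T=c['cam_to_world'];print(T.round(2).tolist())
for z in(123,136):
  print(z,[unproj(u,z,c).round(1) for u in((237,245),(318,245))])
```

```text
[104. 137.] [280. 304.] [[274.85023293 226.21120648]]
[[0.37, 0.9, 0.24, 398.06], [0.93, -0.36, -0.1, -15.84], [-0.0, 0.26, -0.97, 267.33], [0.0, 0.0, 0.0, 1.0]]
123 [array([444.3, -54.6]), array([458.4, -19.1])]
136 [array([440.1, -51.1]), array([453. , -18.8])]
```

```bash
python3 -m handwheel '[[[36,-0.1,0.1,1,0,0,0],[36,-0.1,0.1,2,0,0,0],[36,-0.1,0.1,2.9,0,0,0],[36,-0.1,0.1,2.9,0,0,0],[36,-0.1,0.1,2.9,0,0,0],[0,-0.1,0.1,2.9,0,0,0],[0,-0.1,0.1,2.9,0,0,0],[0,-0.1,0.1,2.9,0,0,0],[0,-0.1,0.1,2.9,0,0,0],[0,-0.1,0.1,2.9,0,0,0]]]' 40; python3 g.py 460 -42 196 68.2
python3 - <<'E'
from h import *
cv2.imwrite('pics/s1.png',cv2.resize(r.grab_frame('scene')[130:290,160:370],None,fx=3.6,fy=3.6)[:,:,::-1])
E
```

```text
clock: 3.2
tcp_pos: [463.1, -39.9, 79.0]
eef_rot: [0.594, 3.082, -0.001]
ft_force: [-0.1, -0.9, 6.4]
gripper_width: 7.9
gripper_force: 37.7
t 3.2 tcp [463.1 -39.9  79. ] yaw 68.2 w 7.9 F [-0.1 -0.9  6.4] gf 37.7 j7 1.25
shift [ 0.07 -0.12 -4.68] turn [0.   0.02 0.  ]
```

View pics/s1.png

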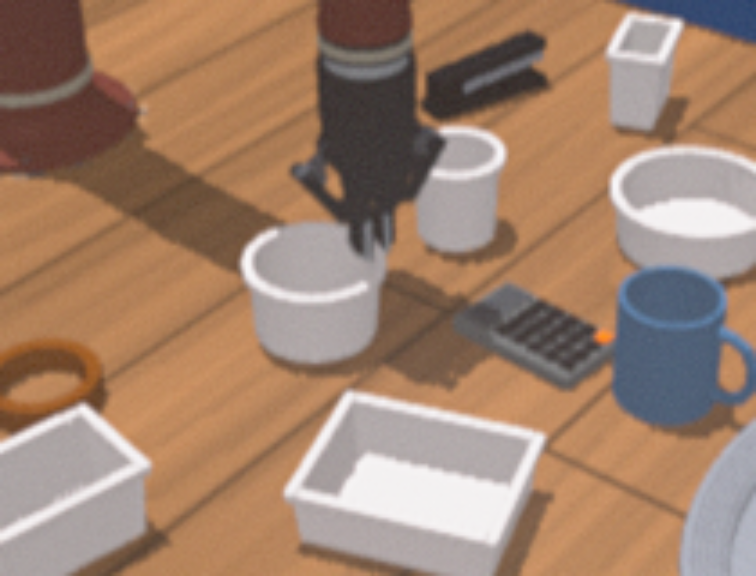

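```bash
python3 -m handwheel '[[[0,0,0,-0.4,0,0,0],[0,0,0,-1,0,0,0],[0,0,0,-2,0,0,0],[0,0,0,-3,0,0,0],[0,0,0,-4,0,0,0],[0,0,0,-5,0,0,0],[0,0,0,-5,0,0,0],[0,0,0,-5,0,0,0],[0,0,0,-5,0,0,0],[0,0,0,-5,0,0,0]]]' ; python3 g.py 638.6 257.3 196 68.2
```

```text
clock: 4.25
tcp_pos: [461.6, -39.1, 201.6]
eef_rot: [-0.592, -3.083, 0.001]
ft_force: [-1.3, -0.1, -0.5]
gripper_width: 8.2
gripper_force: 38.0
t 4.2 tcp [461.6 -39.1 201.6] yaw 68.2 w 8.2 F [-1.3 -0.1 -0.5] gf 38.0 j7 1.25
shift [-2.18 13.64  0.21] turn [-0.01 -0.02  0.01]
```

```bash
python3 -m handwheel '[[[0,-0.1,0.7,0,0,0,0],[0,-0.3,2.2,0,0,0,0],[0,-0.6,4,0,0,0,0],[0,-0.9,5.8,0,0,0,0],[0,-1.2,7.6,0,0,0,0],[0,-1.5,9.4,0,0,0,0],[0,-1.8,11.2,0,0,0,0],[0,-2.1,12.8,0.1,0,0,0],[0,-2.2,13.6,0.2,0,0,0],[0,-2.2,13.6,0.2,0,0,0]]]' ; python3 g.py 638.6 257.3 83 68.2;  python3 - <<'E'
from h import *
cv2.imwrite('pics/w2.png',r.grab_frame('wrist')[:,:,::-1])
c=r.camera_params('wrist');q=proj(outline('round_large',[619,208,0]),c);print(q.min(0).round(),q.max(0).round())
E
```

```text
clock: 5.25
tcp_pos: [638.7, 260.7, 194.6]
eef_rot: [-0.584, -3.083, -0.002]
ft_force: [-0.9, 0.9, -1.4]
gripper_width: 7.9
gripper_force: 37.9
t 5.2 tcp [638.7 260.7 194.6] yaw 68.6 w 7.9 F [-0.9  0.9 -1.4] gf 37.9 j7 0.8
shift [-0.07 -0.13  4.46] turn [ 0.   -0.03  0.04]
[125. 110.] [299. 280.]
```

View pics/w2.png

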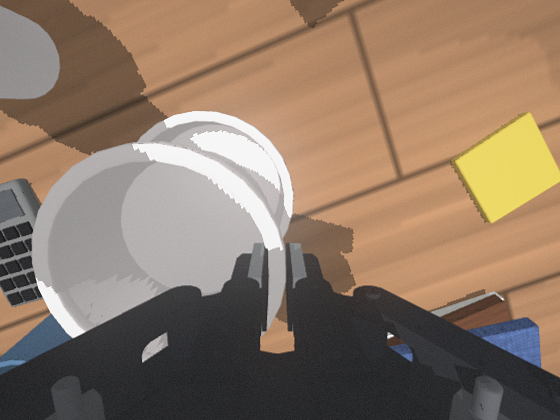

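The wrist view shows the round_large rim's right edge at about x=293 and its top at y=110. That is within 5 mm of the prediction, so I'll shift slightly and lower.

```bash
python3 -m handwheel '[[[0,-0.07,-0.24,0.5,0,0,0],[0,-0.07,-0.24,1.2,0,0,0],[0,-0.07,-0.24,2,0,0,0],[0,-0.07,-0.24,2.8,0,0,0],[0,-0.07,-0.24,3.4,0,0,0],[0,-0.07,-0.24,3.8,0,0,0],[0,-0.07,-0.24,4.1,0,0,0],[0,-0.07,-0.24,4.3,0,0,0],[0,-0.07,-0.24,4.42,0,0,0],[0,-0.07,-0.24,4.42,0,0,0]]]' ; python3 g.py 638.6 257.3 83 68.2
```

```text
clock: 6.3
tcp_pos: [639.0, 250.0, 87.1]
eef_rot: [0.593, 3.085, 0.0]
ft_force: [-0.2, 0.5, -1.6]
gripper_width: 8.3
gripper_force: 37.9
t 6.3 tcp [639.  250.   87.1] yaw 68.2 w 8.3 F [-0.2  0.5 -1.6] gf 37.9 j7 0.81
shift [0.12 0.27 0.16] turn [0.   0.   0.01]
```

```bash
python3 -m handwheel '[[[0,0,0,0.1,0,0,0],[0,0,0,0.16,0,0,0],[0,0,0,0.2,0,0,0],[0,0,0,0.2,0,0,0],[0,0,0,0.2,0,0,0],[0,0,0,0.2,0,0,0],[0,0,0,0.2,0,0,0],[0,0,0,0.2,0,0,0],[0,0,0,0.2,0,0,0],[0,0,0,0.2,0,0,0]]]' ; python3 g.py 638.6 257.3 83 68.2; python3 g.py;python3 g.py
```

```text
clock: 7.3
tcp_pos: [639.1, 250.1, 82.4]
eef_rot: [0.593, 3.085, 0.001]
ft_force: [-1.0, -0.4, 4.0]
gripper_width: 8.3
gripper_force: 38.9
t 7.3 tcp [639.1 250.1  82.4] yaw 68.2 w 8.3 F [-1.  -0.4  4. ] gf 38.9 j7 0.81
shift [ 0.13  0.26 -0.02] turn [0.   0.   0.01]
t 7.3 tcp [639.1 250.1  82.4] yaw 68.2 w 8.3 F [-1.  -0.4  4. ] gf 38.9 j7 0.81
t 7.3 tcp [639.1 250.1  82.4] yaw 68.2 w 8.3 F [-1.  -0.4  4. ] gf 38.9 j7 0.81
```

```bash
python3 -m handwheel '[[[24,0,0,0.2,0,0,0],[24,0,0,0.2,0,0,0],[24,0,0,0,0,0,0],[24,0,0,-1,0,0,0],[30,0,0,-2,0,0,0],[36,0,0,-3,0,0,0],[36,0,0,-4,0,0,0],[36,0,0,-5,0,0,0],[36,0,0,-5,0,0,0],[36,0,0,-5,0,0,0]]]' ; python3 g.py 462 129 165 68.2
python3 - <<'E'
from h import *
im=r.grab_frame('wrist')
cv2.imwrite('pics/w3.png',im[:,:,::-1])
E
```

```text
clock: 8.3
tcp_pos: [639.0, 249.8, 207.4]
eef_rot: [0.593, 3.084, 0.0]
ft_force: [-0.6, -0.9, -0.7]
gripper_width: 36.0
gripper_force: 0.0
t 8.3 tcp [639.  249.8 207.4] yaw 68.2 w 36.0 F [-0.6 -0.9 -0.7] gf 0.0 j7 0.8
shift [ 4.78 -7.11  1.69] turn [0. 0. 0.]
```

View pics/w3.png

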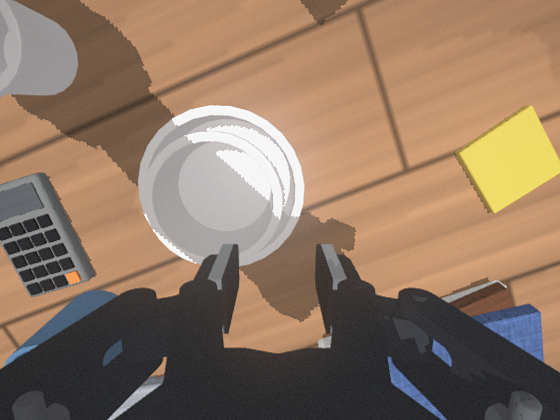

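round_middle sits inside round_large at about (222,185), with the rims even all round. Next is round_small.

```bash
python3 -m handwheel '[[[36,0.6,-0.9,0,0,0,0],[36,1.4,-2.1,0,0,0,0],[36,2.2,-3.3,0.3,0,0,0],[36,3,-4.5,0.7,0,0,0],[36,3.8,-5.7,1.1,0,0,0],[36,4.5,-6.8,1.5,0,0,0],[36,4.8,-7.1,1.7,0,0,0],[36,4.8,-7.1,1.7,0,0,0],[36,4.8,-7.1,1.7,0,0,0],[36,4.8,-7.1,1.7,0,0,0]]]' ; python3 g.py 462 129 94 68.2
python3 - <<'E'
from h import *
im=r.grab_frame('wrist');c=r.camera_params('wrist')
q=proj(outline('round_small',[448,94,0]),c);print(q.min(0).round(),q.max(0).round())
cv2.polylines(im,[np.int32(q)],True,(255,0,0),1)
cv2.imwrite('pics/w4.png',im[:,:,::-1])
E
```

```text
clock: 9.35
tcp_pos: [462.8, 130.4, 164.6]
eef_rot: [0.592, 3.084, 0.001]
ft_force: [0.4, -0.5, -0.3]
gripper_width: 36.0
gripper_force: 0.0
t 9.3 tcp [462.8 130.4 164.6] yaw 68.3 w 36.0 F [ 0.4 -0.5 -0.3] gf 0.0 j7 0.89
shift [ 0.01 -0.07  2.82] turn [0.01 0.01 0.01]
[150. 157.] [280. 281.]
```

View pics/w4.png

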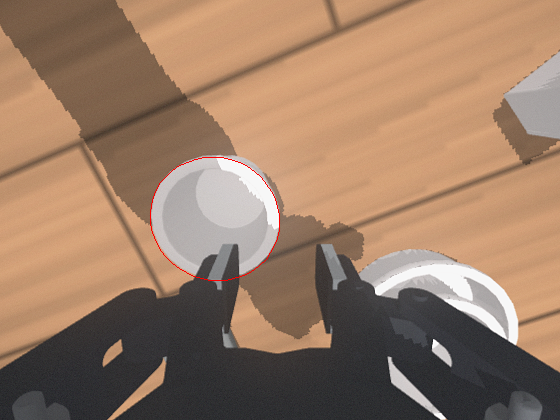

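The predicted circle (red) matches the round_small rim at (215,218). I'll lower and grip.

```bash
python3 -m handwheel '[[[36,0,-0.05,1,0,0,0],[36,0,-0.05,2,0,0,0],[36,0,-0.05,2.8,0,0,0],[36,0,-0.05,2.9,0,0,0],[36,0,-0.05,2.9,0,0,0],[0,0,-0.05,2.9,0,0,0],[0,0,-0.05,2.9,0,0,0],[0,0,-0.05,2.9,0,0,0],[0,0,-0.05,2.9,0,0,0],[0,0,-0.05,2.9,0,0,0]]]' 40; python3 g.py;  python3 -m handwheel '[[[0,0,0,-0.4,0,0,0],[0,0,0,-1,0,0,0],[0,0,0,-2,0,0,0],[0,0,0,-3,0,0,0],[0,0,0,-4,0,0,0],[0,0,0,-5,0,0,0],[0,0,0,-5,0,0,0],[0,0,0,-5,0,0,0],[0,0,0,-5,0,0,0],[0,0,0,-5,0,0,0]]]'; python3 g.py 633.5 236 214 68.2
```

```text
clock: 10.4
tcp_pos: [462.0, 128.4, 93.2]
eef_rot: [0.593, 3.083, 0.001]
ft_force: [0.0, -0.5, 6.4]
gripper_width: 8.2
gripper_force: 37.5
t 10.4 tcp [462.  128.4  93.2] yaw 68.2 w 8.2 F [ 0.  -0.5  6.4] gf 37.5 j7 0.89
clock: 11.4
tcp_pos: [460.4, 128.2, 216.0]
eef_rot: [-0.592, -3.083, 0.002]
ft_force: [0.4, 0.1, -0.2]
gripper_width: 7.9
gripper_force: 37.3
t 11.4 tcp [460.4 128.2 216. ] yaw 68.2 w 7.9 F [ 0.4  0.1 -0.2] gf 37.3 j7 0.89
shift [-4.83  6.57  0.06] turn [-0.01 -0.01  0.01]
```

```bash
python3 -m handwheel '[[[0,-0.4,0.5,0,0,0,0],[0,-1.1,1.5,0,0,0,0],[0,-1.9,2.6,0,0,0,0],[0,-2.7,3.7,0,0,0,0],[0,-3.5,4.8,0,0,0,0],[0,-4.3,5.8,0,0,0,0],[0,-4.8,6.57,0,0,0,0],[0,-4.83,6.57,0,0,0,0],[0,-4.83,6.57,0,0,0,0],[0,-4.83,6.57,0,0,0,0]]]'; python3 g.py 633.5 236 100 68.2;  python3 - <<'E'
from h import *
im=r.grab_frame('wrist');c=r.camera_params('wrist')
q=proj(outline('round_middle',[619.3,200.8,0],0,68),c)
cv2.polylines(im,[np.int32(q)],True,(255,0,0),1)
cv2.imwrite('pics/w5.png',im[:,:,::-1])
E
```

```text
clock: 12.4
tcp_pos: [633.3, 235.1, 216.3]
eef_rot: [-0.594, -3.083, 0.003]
ft_force: [-0.0, 0.3, -0.4]
gripper_width: 8.0
gripper_force: 37.3
t 12.4 tcp [633.3 235.1 216.3] yaw 68.2 w 8.0 F [-0.   0.3 -0.4] gf 37.3 j7 0.82
shift [-0.    0.05  4.65] turn [-0.02 -0.01  0.  ]
```

View pics/w5.png

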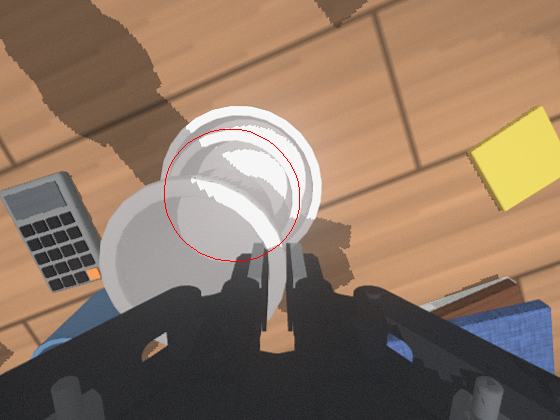

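The red predicted middle rim, centred at (232,195), matches the inner rim to within a few pixels. I'll lower the small tub, then release.

```bash
python3 -m handwheel '[[[0,0,0.05,0.5,0,0,0],[0,0,0.05,1.4,0,0,0],[0,0,0.05,2.3,0,0,0],[0,0,0.05,3.1,0,0,0],[0,0,0.05,3.7,0,0,0],[0,0,0.05,4.1,0,0,0],[0,0,0.05,4.4,0,0,0],[0,0,0.05,4.6,0,0,0],[0,0,0.05,4.7,0,0,0],[0,0,0.05,4.7,0,0,0]]]'; python3 g.py 633.5 236 100 68.2
```

```text
clock: 13.45
tcp_pos: [635.0, 237.6, 100.0]
eef_rot: [0.592, 3.085, 0.001]
ft_force: [0.6, -0.2, 0.4]
gripper_width: 8.0
gripper_force: 37.8
t 13.4 tcp [635.  237.6 100. ] yaw 68.3 w 8.0 F [ 0.6 -0.2  0.4] gf 37.8 j7 0.82
shift [ 0.03 -0.08 -0.  ] turn [0.   0.   0.01]
```

```bash
python3 -m handwheel '[[[0,0,0,0.05,0,0,0],[24,0,0,0.05,0,0,0],[24,0,0,0.05,0,0,0],[24,0,0,-0.1,0,0,0],[24,0,0,-1,0,0,0],[30,0,0,-2,0,0,0],[36,0,0,-3,0,0,0],[36,0,0,-4,0,0,0],[36,0,0,-5,0,0,0],[36,0,0,-5,0,0,0]]]' ; python3 g.py 570 -30 200 68.2
python3 - <<'E'
from h import *
im=r.grab_frame('wrist');cv2.imwrite('pics/w6.png',im[:,:,::-1])
E
```

```text
clock: 14.45
tcp_pos: [637.1, 237.9, 229.5]
eef_rot: [0.592, 3.077, 0.008]
ft_force: [0.1, 1.3, 0.1]
gripper_width: 36.1
gripper_force: 0.0
t 14.4 tcp [637.1 237.9 229.5] yaw 68.2 w 36.1 F [0.1 1.3 0.1] gf 0.0 j7 0.82
shift [ -1.48 -10.95   1.12] turn [0.04 0.05 0.  ]
```

View pics/w6.png

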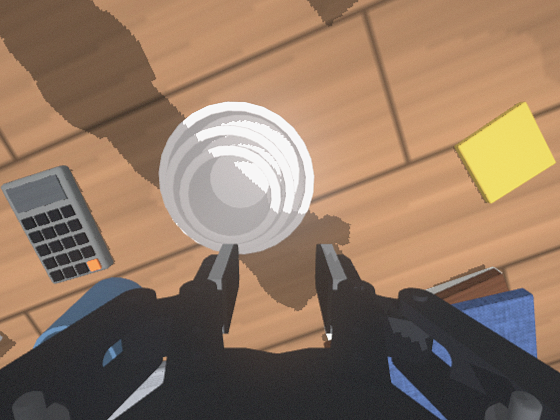

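The round set is nested, with concentric rims at about (237,178). Next is rect_middle.

```bash
python3 -m handwheel '[[[36,-0.1,-0.7,0,0,0,0],[36,-0.3,-1.9,0.1,0,0,0],[36,-0.5,-3.2,0.2,0,0,0],[36,-0.6,-4.5,0.3,0,0,0],[36,-0.8,-5.8,0.4,0,0,0],[36,-0.9,-7.1,0.5,0,0,0],[36,-1.1,-8.4,0.6,0,0,0],[36,-1.3,-9.7,0.8,0,0,0],[36,-1.4,-10.7,0.8,0,0,0],[36,-1.5,-11,0.8,0,0,0]]]' ; python3 g.py 473.2 -331.2 150 77.9
```

```text
clock: 15.5
tcp_pos: [565.7, -36.1, 203.3]
eef_rot: [-0.601, -3.08, 0.005]
ft_force: [-0.5, -0.7, 0.3]
gripper_width: 36.2
gripper_force: 0.0
t 15.5 tcp [565.7 -36.1 203.3] yaw 67.9 w 36.2 F [-0.5 -0.7  0.3] gf 0.0 j7 1.22
shift [ -1.02 -12.32   2.18] turn [-0.02 -0.02 -1.25]
```

```bash
python3 -m handwheel '[[[36,0,-0.8,0,0,0,-0.1],[36,-0.2,-2.2,0.1,0,0,-0.3],[36,-0.3,-3.7,0.3,0,0,-0.5],[36,-0.4,-5.2,0.5,0,0,-0.7],[36,-0.5,-6.7,0.8,0,0,-0.9],[36,-0.7,-8.2,1.1,0,0,-1.1],[36,-0.8,-9.7,1.5,0,0,-1.2],[36,-0.9,-11.2,1.9,0,0,-1.25],[36,-1,-12.3,2.2,0,0,-1.25],[36,-1,-12.3,2.2,0,0,-1.25]]]' ; python3 g.py 473.2 -331.2 79 77.9;  python3 - <<'E'
from h import *
im=r.grab_frame('wrist');c=r.camera_params('wrist')
q=proj(outline('rect_middle',[461.5,-386,1.36]),c)
cv2.polylines(im,[np.int32(q)],True,(255,0,0),1)
cv2.imwrite('pics/w7.png',im[:,:,::-1])
E
```

```text
clock: 16.5
tcp_pos: [474.1, -331.1, 147.8]
eef_rot: [-0.333, -3.12, 0.003]
ft_force: [-1.0, 0.5, -0.0]
gripper_width: 36.0
gripper_force: 0.0
t 16.5 tcp [ 474.1 -331.1  147.8] yaw 77.8 w 36.0 F [-1.   0.5 -0. ] gf 0.0 j7 1.9
shift [ 0.03 -0.01  2.75] turn [-0.02 -0.02 -0.01]
```

View pics/w7.png

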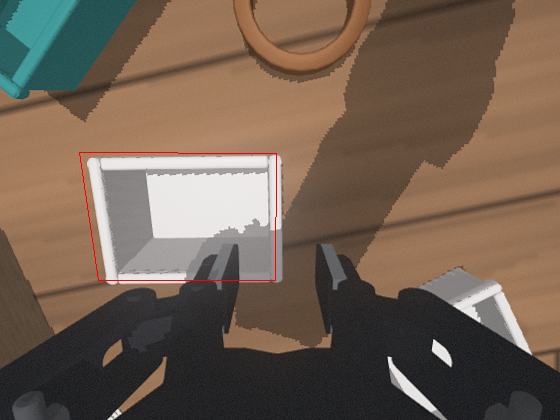

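The white rect_middle rim spans (87–282, 155–283). It sits about 5 px further toward +y than predicted, so I'll add about 3 mm and grip.

```bash
python3 -m handwheel '[[[36,0,0.13,1,0,0,0],[36,0,0.13,2,0,0,0],[36,0,0.13,2.7,0,0,0],[36,0,0.13,2.8,0,0,0],[36,0,0.13,2.8,0,0,0],[0,0,0.13,2.8,0,0,0],[0,0,0.13,2.8,0,0,0],[0,0,0.13,2.8,0,0,0],[0,0,0.13,2.8,0,0,0],[0,0,0.13,2.8,0,0,0]]]' 40; python3 g.py;  python3 -m handwheel '[[[0,0,0,-0.4,0,0,0],[0,0,0,-1,0,0,0],[0,0,0,-2,0,0,0],[0,0,0,-3,0,0,0],[0,0,0,-4,0,0,0],[0,0,0,-5,0,0,0],[0,0,0,-5,0,0,0],[0,0,0,-5,0,0,0],[0,0,0,-5,0,0,0],[0,0,0,-5,0,0,0]]]'; python3 g.py 698.5 -195 200 18.3
```

```text
clock: 17.55
tcp_pos: [478.6, -324.2, 81.0]
eef_rot: [0.321, 3.122, -0.002]
ft_force: [-0.2, 0.3, 6.0]
gripper_width: 6.7
gripper_force: 41.6
t 17.6 tcp [ 478.6 -324.2   81. ] yaw 78.2 w 6.7 F [-0.2  0.3  6. ] gf 41.6 j7 1.89
clock: 18.55
tcp_pos: [476.6, -323.1, 203.1]
eef_rot: [-0.322, -3.122, -0.002]
ft_force: [-0.1, 0.1, -0.4]
gripper_width: 6.7
gripper_force: 40.7
t 18.6 tcp [ 476.6 -323.1  203.1] yaw 78.2 w 6.7 F [-0.1  0.1 -0.4] gf 40.7 j7 1.9
shift [-7.64  6.83  0.11] turn [-0.   -0.02  7.49]
```

```bash
python3 -m handwheel '[[[0,-0.5,0.4,0,0,0,0.5],[0,-1.4,1.2,0,0,0,1.4],[0,-2.3,2.1,0,0,0,2.3],[0,-3.2,2.9,0,0,0,3.2],[0,-4.1,3.7,0,0,0,4.1],[0,-5,4.5,0,0,0,5],[0,-5.9,5.3,0,0,0,5.9],[0,-6.8,6.1,0.1,0,0,6.7],[0,-7.4,6.6,0.1,0,0,7.3],[0,-7.64,6.83,0.1,0,0,7.5]]]'; python3 g.py 698.5 -195 86 18.3;  python3 - <<'E'
from h import *
im=r.grab_frame('wrist');c=r.camera_params('wrist')
q=proj(outline('rect_large',[645.5,-213,.32]),c)
cv2.polylines(im,[np.int32(q)],True,(255,0,0),1)
cv2.imwrite('pics/w8.png',im[:,:,::-1])
E
```

```text
clock: 19.55
tcp_pos: [700.9, -192.0, 199.6]
eef_rot: [-1.837, -2.545, -0.001]
ft_force: [-0.4, 0.2, -1.6]
gripper_width: 6.6
gripper_force: 40.7
t 19.6 tcp [ 700.9 -192.   199.6] yaw 18.3 w 6.6 F [-0.4  0.2 -1.6] gf 40.7 j7 0.71
shift [-0.1  -0.12  4.54] turn [-0.01 -0.02  0.01]
```

View pics/w8.png

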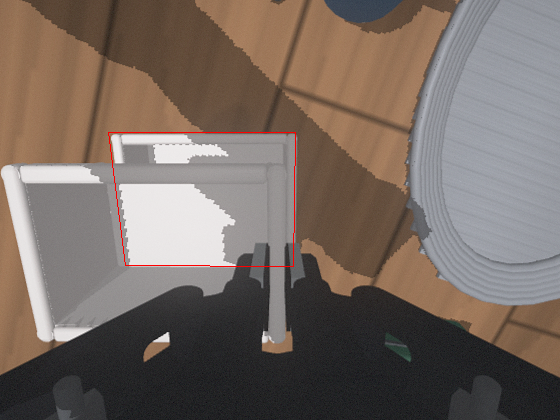

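The rect_large outline matches at (110–296, 132–267), and the held tub is level and aligned with it. I'll lower it.

```bash
python3 -m handwheel '[[[0,-0.08,-0.1,0.5,0,0,0],[0,-0.08,-0.1,1.4,0,0,0],[0,-0.08,-0.1,2.3,0,0,0],[0,-0.08,-0.1,3.1,0,0,0],[0,-0.08,-0.1,3.7,0,0,0],[0,-0.08,-0.1,4.1,0,0,0],[0,-0.08,-0.1,4.4,0,0,0],[0,-0.08,-0.1,4.6,0,0,0],[0,-0.08,-0.1,4.7,0,0,0],[0,-0.08,-0.1,4.7,0,0,0]]]'; python3 g.py 698.5 -195 84 18.3
```

```text
clock: 20.6
tcp_pos: [697.8, -198.2, 85.0]
eef_rot: [1.84, 2.545, 0.0]
ft_force: [-0.0, 0.3, -1.3]
gripper_width: 6.5
gripper_force: 40.7
t 20.6 tcp [ 697.8 -198.2   85. ] yaw 18.3 w 6.5 F [-0.   0.3 -1.3] gf 40.7 j7 0.74
shift [0.11 0.07 0.04] turn [ 0.    0.   -0.01]
```

Next I press down slightly, release and rise.

```bash
python3 -m handwheel '[[[0,0.05,0.05,0.1,0,0,0],[0,0.05,0.05,0.12,0,0,0],[24,0.05,0.05,0.12,0,0,0],[24,0.05,0.05,0.12,0,0,0],[24,0.05,0.05,-0.1,0,0,0],[24,0.05,0.05,-1,0,0,0],[30,0.05,0.05,-2.2,0,0,0],[36,0.05,0.05,-3.5,0,0,0],[36,0.05,0.05,-5,0,0,0],[36,0.05,0.05,-5,0,0,0]]]' ; python3 g.py 590 150 230 70;  python3 - <<'E'
from h import *
im=r.grab_frame('wrist');c=r.camera_params('wrist')
q=proj(outline('rect_large',[645.5,-213,.32]),c)
cv2.polylines(im,[np.int32(q)],True,(255,0,0),1)
cv2.imwrite('pics/w9.png',im[:,:,::-1])
E
```

```text
clock: 21.6
tcp_pos: [701.7, -197.8, 217.2]
eef_rot: [1.833, 2.535, 0.007]
ft_force: [-0.5, -0.1, 0.8]
gripper_width: 36.2
gripper_force: 0.0
t 21.6 tcp [ 701.7 -197.8  217.2] yaw 18.3 w 36.2 F [-0.5 -0.1  0.8] gf 0.0 j7 0.71
shift [14.61  0.12 -0.63] turn [ 0.05  0.09 -6.47]
```

View pics/w9.png

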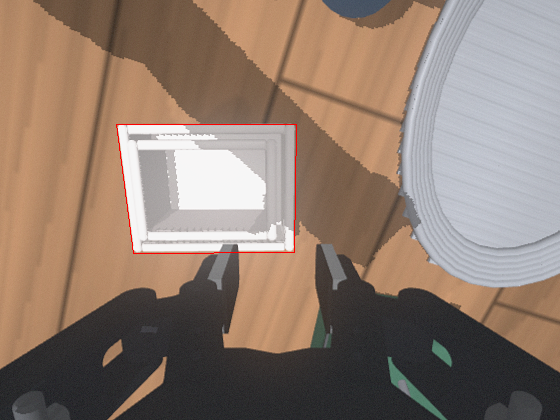

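rect_middle sits flat inside rect_large, which hasn't moved: its outline still fits at (118–295, 125–253). Next is rect_small, by way of a hover point from which the wrist camera sees it whole.

```bash
python3 - <<'E'
from h import *
c=r.camera_params('wrist')
for p in((644.7,-214.6,.32),):
  q=proj(outline('rect_middle',p,0,68),c);print(q.round())
E
python3 -m handwheel '[[[36,0.7,0,-0.1,0,0,-0.4],[36,2.1,0,-0.3,0,0,-1],[36,3.7,0,-0.6,0,0,-1.7],[36,5.3,0,-0.6,0,0,-2.4],[36,7,0,-0.6,0,0,-3.1],[36,8.7,0,-0.6,0,0,-3.8],[36,10.4,0,-0.6,0,0,-4.5],[36,12.1,0,-0.6,0,0,-5.2],[36,13.8,0.1,-0.6,0,0,-5.9],[36,14.6,0.1,-0.6,0,0,-6.5]]]' ; python3 g.py 484.6 425 190 110
```

```text
[[278. 146.]
 [126. 146.]
 [139. 247.]
 [278. 247.]]
clock: 22.65
tcp_pos: [583.8, 157.0, 223.4]
eef_rot: [-0.521, -3.094, -0.004]
ft_force: [-0.7, 0.5, 0.3]
gripper_width: 36.1
gripper_force: 0.0
t 22.6 tcp [583.8 157.  223.4] yaw 70.9 w 36.1 F [-0.7  0.5  0.3] gf 0.0 j7 0.96
shift [7.26 8.82 1.39] turn [ 0.02 -0.03 -4.89]
```

```bash
python3 -m handwheel '[[[36,0.5,0.6,0,0,0,-0.3],[36,1.4,1.7,0.1,0,0,-0.9],[36,2.4,2.9,0.3,0,0,-1.6],[36,3.4,4.1,0.5,0,0,-2.3],[36,4.4,5.3,0.7,0,0,-3],[36,5.4,6.5,1,0,0,-3.6],[36,6.4,7.7,1.2,0,0,-4.3],[36,7.1,8.6,1.4,0,0,-4.8],[36,7.26,8.82,1.4,0,0,-4.9],[36,7.26,8.82,1.4,0,0,-4.9]]]' ; python3 g.py 484.6 425 190 110
python3 - <<'E'
from h import *
im=r.grab_frame('wrist');c=r.camera_params('wrist');cv2.imwrite('pics/w10.png',im[:,:,::-1])
uv=proj(np.array([[460.,373,40]]),c)[0].astype(int);print(uv)
m=mask(im,uv);print(cv2.boundingRect(m))
q=proj(outline('rect_small',[460.1,374.2,1.92]),c);print(q.round().tolist())
p,f=fit('rect_small',im,c,uv);print(p.round(2),f,np.degrees(p[2]))
E
```

```text
clock: 23.65
tcp_pos: [489.6, 420.1, 188.7]
eef_rot: [0.531, -3.095, 0.002]
ft_force: [0.8, 0.1, 0.1]
gripper_width: 36.0
gripper_force: 0.0
t 23.6 tcp [489.6 420.1 188.7] yaw 109.5 w 36.0 F [0.8 0.1 0.1] gf 0.0 j7 1.07
shift [ 0.12  0.25 -0.05] turn [-0.01 -0.01 -0.07]
[235 145]
(161, 110, 135, 93)
[[296.0, 107.0], [161.0, 109.0], [169.0, 191.0], [296.0, 190.0]]
[462.62 373.86  -1.24] 0.03546440228819847 -71.06425160087718
```

The bounding box matches the prediction within 3 px, so I'll move over the rim and grip.

```bash
python3 g.py 448.5 413.2 94 109.5
```

```text
t 23.7 tcp [490.9 418.3 189. ] yaw 109.3 w 36.4 F [ 0.1 -0.6 -0. ] gf 0.0 j7 1.07
shift [1.67 0.38 3.8 ] turn [-0.02 -0.   -0.02]
```

```bash
python3 -m handwheel '[[[36,0.5,0.1,0.3,0,0,0],[36,1,0.25,0.6,0,0,0],[36,1.5,0.35,0.9,0,0,0],[36,1.65,0.38,0.9,0,0,0],[36,1.65,0.38,0.9,0,0,0],[36,1.65,0.38,0.9,0,0,0],[36,1.65,0.38,0.9,0,0,0],[36,1.65,0.38,0.9,0,0,0],[36,1.65,0.38,0.9,0,0,0],[36,1.65,0.38,0.9,0,0,0]]]'; python3 g.py 448.5 413.2 94 109.5;  python3 - <<'E'
from h import *
im=r.grab_frame('wrist');c=r.camera_params('wrist')
uv=proj(np.array([[462.,374,80]]),c)[0].astype(int)
q=proj(outline('rect_small',[462.2,374.3,1.911]),c);print(q.round().tolist())
hsv=cv2.cvtColor(im,cv2.COLOR_RGB2HSV); m=((hsv[...,1]<60)&(hsv[...,2]>90))
for v in(175,190,205):
  x=np.where(m[v,80:400])[0]+80;print(v,x.min(),x[x<330].max())
y=np.where(m[60:300,200])[0]+60;print(y.min(),y.max())
E
```

```text
clock: 24.7
tcp_pos: [448.2, 415.1, 167.0]
eef_rot: [0.53, -3.097, 0.0]
ft_force: [0.3, -0.3, 0.1]
gripper_width: 36.2
gripper_force: 0.0
t 24.7 tcp [448.2 415.1 167. ] yaw 109.4 w 36.2 F [ 0.3 -0.3  0.1] gf 0.0 j7 1.02
shift [ 0.01 -0.07  2.92] turn [-0.   -0.   -0.01]
[[279.0, 178.0], [137.0, 178.0], [146.0, 260.0], [279.0, 260.0]]
175 145 277
190 142 281
205 144 281
170 257
```

```bash
python3 -m handwheel '[[[36,0.1,-0.03,1,0,0,0],[36,0.1,-0.03,2,0,0,0],[36,0.1,-0.03,2.8,0,0,0],[36,0.1,-0.03,2.92,0,0,0],[36,0.1,-0.03,2.92,0,0,0],[0,0.1,-0.03,2.92,0,0,0],[0,0.1,-0.03,2.92,0,0,0],[0,0.1,-0.03,2.92,0,0,0],[0,0.1,-0.03,2.92,0,0,0],[0,0.1,-0.03,2.92,0,0,0]]]' 40; python3 g.py;  python3 -m handwheel '[[[0,0,0,-0.4,0,0,0],[0,0,0,-1,0,0,0],[0,0,0,-2,0,0,0],[0,0,0,-3,0,0,0],[0,0,0,-4,0,0,0],[0,0,0,-5,0,0,0],[0,0,0,-5,0,0,0],[0,0,0,-5,0,0,0],[0,0,0,-5,0,0,0],[0,0,0,-5,0,0,0]]]'; python3 g.py 585 150 235 70
```

```text
clock: 25.75
tcp_pos: [446.7, 414.2, 95.5]
eef_rot: [-0.53, 3.094, 0.002]
ft_force: [0.4, -1.5, 6.0]
gripper_width: 7.0
gripper_force: 42.0
t 25.8 tcp [446.7 414.2  95.5] yaw 109.4 w 7.0 F [ 0.4 -1.5  6. ] gf 42.0 j7 1.0
clock: 26.75
tcp_pos: [445.4, 412.8, 217.5]
eef_rot: [0.53, -3.094, 0.003]
ft_force: [0.3, -0.4, -0.6]
gripper_width: 6.4
gripper_force: 41.1
t 26.8 tcp [445.4 412.8 217.5] yaw 109.4 w 6.4 F [ 0.3 -0.4 -0.6] gf 41.1 j7 1.03
shift [ -1.76 -11.77  -0.69] turn [-0.02 -0.02  4.93]
```

```bash
python3 -m handwheel '[[[0,-0.1,-0.6,-0.2,0,0,0.3],[0,-0.3,-1.8,-0.4,0,0,0.8],[0,-0.5,-3.2,-0.7,0,0,1.4],[0,-0.7,-4.6,-0.7,0,0,2],[0,-0.9,-6,-0.7,0,0,2.6],[0,-1.1,-7.4,-0.7,0,0,3.2],[0,-1.3,-8.8,-0.7,0,0,3.8],[0,-1.5,-10.2,-0.7,0,0,4.4],[0,-1.7,-11.4,-0.7,0,0,4.8],[0,-1.76,-11.8,-0.7,0,0,4.9]]]'; python3 g.py 682.4 -197.5 235 18.3
```

```text
clock: 27.75
tcp_pos: [587.5, 143.5, 236.4]
eef_rot: [0.554, 3.091, -0.006]
ft_force: [-1.1, -0.6, 0.1]
gripper_width: 6.9
gripper_force: 41.1
t 27.8 tcp [587.5 143.5 236.4] yaw 69.7 w 6.9 F [-1.1 -0.6  0.1] gf 41.1 j7 0.96
shift [ -8.3  -11.47   0.12] turn [-0.02  0.03  6.42]
```

```bash
python3 -m handwheel '[[[0,-0.5,-0.6,0,0,0,0.4],[0,-1.4,-1.8,0,0,0,1.1],[0,-2.3,-3.1,0,0,0,1.8],[0,-3.3,-4.5,0,0,0,2.5],[0,-4.3,-5.9,0,0,0,3.3],[0,-5.3,-7.3,0,0,0,4.1],[0,-6.3,-8.7,0,0,0,4.9],[0,-7.3,-10.1,0,0,0,5.7],[0,-8.1,-11.1,0,0,0,6.3],[0,-8.3,-11.5,0,0,0,6.45]]]'; python3 -m handwheel '[[[0,0,0,0.1,0,0,0],[0,0,0,0.3,0,0,0],[0,0,0,0.5,0,0,0],[0,0,0,0.5,0,0,0],[0,0,0,0.5,0,0,0],[0,0,0,0.5,0,0,0],[0,0,0,0.5,0,0,0],[0,0,0,0.5,0,0,0],[0,0,0,0.5,0,0,0],[0,0,0,0.5,0,0,0]]]'; python3 g.py 682.4 -197.5 100 18.3
python3 - <<'E'
from h import *
im=r.grab_frame('wrist');c=r.camera_params('wrist')
for n,p,z,col in(('rect_large',(645.5,-213,.32),50,(255,0,0)),('rect_middle',(643.5,-210.5,.32),68,(0,0,255))):
  cv2.polylines(im,[np.int32(proj(outline(n,p,0,z),c))],True,col,1)
cv2.imwrite('pics/w11.png',im[:,:,::-1])
E
```

```text
clock: 28.75
tcp_pos: [683.4, -195.2, 235.9]
eef_rot: [1.84, 2.545, -0.004]
ft_force: [-0.2, -0.9, -1.6]
gripper_width: 6.8
gripper_force: 41.1
clock: 29.75
tcp_pos: [683.8, -190.8, 224.1]
eef_rot: [1.832, 2.552, -0.0]
ft_force: [-0.3, 0.1, -1.0]
gripper_width: 7.0
gripper_force: 41.1
t 29.8 tcp [ 683.8 -190.8  224.1] yaw 18.6 w 7.0 F [-0.3  0.1 -1. ] gf 41.1 j7 0.72
shift [-0.23 -0.14  4.96] turn [0.   0.   0.04]
```

View pics/w11.png

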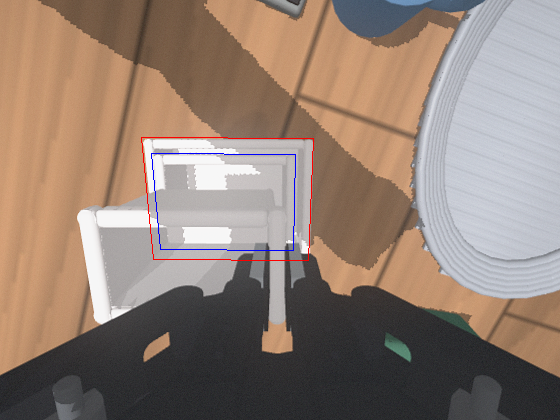

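The overlays match rect_large (red, 142–313) and rect_middle (blue, 152–297), and the small tub is held aligned with them. I'll lower it.

```bash
python3 -m handwheel '[[[0,-0.2,-0.1,0.5,0,0,0],[0,-0.2,-0.1,1.5,0,0,0],[0,-0.2,-0.1,2.5,0,0,0],[0,-0.2,-0.1,3.3,0,0,0],[0,-0.2,-0.1,3.9,0,0,0],[0,-0.2,-0.1,4.3,0,0,0],[0,-0.2,-0.1,4.6,0,0,0],[0,-0.2,-0.1,4.8,0,0,0],[0,-0.2,-0.1,4.9,0,0,0],[0,-0.2,-0.1,4.9,0,0,0]]]'; python3 g.py 682.4 -197.5 101 18.3
```

```text
clock: 30.8
tcp_pos: [683.5, -196.3, 102.1]
eef_rot: [1.831, 2.551, 0.001]
ft_force: [-0.3, 0.2, 0.6]
gripper_width: 6.6
gripper_force: 41.1
t 30.8 tcp [ 683.5 -196.3  102.1] yaw 18.7 w 6.6 F [-0.3  0.2  0.6] gf 41.1 j7 0.75
shift [-0.03 -0.06  0.05] turn [0.01 0.01 0.04]
```

```bash
python3 -m handwheel '[[[0,0,0,0.06,0,0,0],[0,0,0,0.1,0,0,0],[24,0,0,0.1,0,0,0],[24,0,0,0.1,0,0,0],[24,0,0,-0.1,0,0,0],[24,0,0,-1,0,0,0],[30,0,0,-2.2,0,0,0],[36,0,0,-3.5,0,0,0],[36,0,0,-5,0,0,0],[36,0,0,-5.5,0,0,0]]]'; python3 -m handwheel '[[[36,0,1,-0.5,0,0,0],[36,2,1,-1,0,0,0],[36,4,1,-1,0,0,0],[36,6,1,-1,0,0,0],[36,6,1,-1,0,0,0],[36,6,1,-1,0,0,0],[36,6,1,-1,0,0,0],[36,6,1,-1,0,0,0],[36,6,1,-1,0,0,0],[36,6,1,-1,0,0,0]]]'
python3 - <<'E'
from h import *
# numeric check: edge agreement of rims of each stack in the scene/top views
for cn in('top','scene'):
  c=r.camera_params(cn); g=cv2.GaussianBlur(cv2.cvtColor(r.grab_frame(cn),cv2.COLOR_RGB2GRAY),(0,0),.8).astype(np.float32)
  e=np.hypot(cv2.Sobel(g,5,1,0),cv2.Sobel(g,5,0,1))
  for n,p0,z in(('rect_large',(644,-213,.32),50),('rect_middle',(643,-211,.32),68),('rect_small',(643,-211,.32),86),('round_large',(616,205,0),50),('round_middle',(618,202,0),68),('round_small',(619,202,0),86)):
    best=max((sum(cv2.remap(e,(a:=np.float32(proj(np.concatenate([np.linspace(o[i],o[(i+1)%len(o)],20 if len(o)<9 else 2) for i in range(len(o))]),c)))[:,:1],a[:,1:],1).mean() for o in (outline(n,(p0[0]+dx,p0[1]+dy,p0[2]),ins,z+dz) for ins in(0,8))),dx,dy,dz) for dx in range(-12,13,2) for dy in range(-12,13,2) for dz in ((0,) if cn=='top' else (0,6,12)))
    print(cn,n,p0[0]+best[1],p0[1]+best[2],'dz',best[3],round(float(best[0])))
E
```

```text
clock: 31.8
tcp_pos: [684.8, -197.4, 244.4]
eef_rot: [1.827, 2.545, 0.004]
ft_force: [1.6, -0.7, 0.6]
gripper_width: 35.8
gripper_force: 0.0
clock: 32.8
tcp_pos: [658.8, -47.5, 263.8]
eef_rot: [1.835, 2.55, -0.001]
ft_force: [0.5, -0.7, 0.5]
gripper_width: 36.0
gripper_force: 0.0
top rect_large 644 -215 dz 0 591
top rect_middle 639 -199 dz 0 493
top rect_small 641 -203 dz 0 444
top round_large 616 207 dz 0 562
top round_middle 622 214 dz 0 406
top round_small 621 204 dz 0 401
scene rect_large 646 -215 dz 0 293
scene rect_middle 649 -217 dz 12 277
scene rect_small 645 -211 dz 0 294
scene round_large 622 197 dz 12 280
scene round_middle 624 194 dz 12 269
scene round_small 617 210 dz 0 302
```

Run:
```python
from h import *
C={n:r.camera_params(n) for n in('top','scene')};E={}
for n in C:
  g=cv2.GaussianBlur(cv2.cvtColor(r.grab_frame(n),cv2.COLOR_RGB2GRAY),(0,0),.8).astype(np.float32);E[n]=np.hypot(cv2.Sobel(g,5,1,0),cv2.Sobel(g,5,0,1))
def sc(n,p,z,cams=('top','scene')):
  s=0
  for cn in cams:
    for ins in(0,8):
      o=outline(n,p,ins,z);k=20 if len(o)<9 else 2
      a=np.float32(proj(np.concatenate([np.linspace(o[i],o[(i+1)%len(o)],k) for i in range(len(o))]),C[cn]))
      s+=cv2.remap(E[cn],a[:,:1],a[:,1:],1).mean()
  return float(s)
for n,p0,z in(('rect_small',(643,-209,.32),86),('round_small',(619,204,0),86),('rect_middle',(643,-211,.32),68),('round_middle',(618,202,0),68)):
  for dz in range(-6,13,3):
    b=max((sc(n,(p0[0]+dx,p0[1]+dy,p0[2]),z+dz),p0[0]+dx,p0[1]+dy) for dx in range(-8,9,2) for dy in range(-8,9,2));print(n,dz,[round(v) for v in b])
```

```text
rect_small -6 [731, 641, -203]
rect_small -3 [717, 643, -209]
rect_small 0 [695, 643, -209]
rect_small 3 [661, 643, -209]
rect_small 6 [652, 641, -209]
rect_small 9 [624, 641, -209]
rect_small 12 [592, 643, -217]
round_small -6 [643, 621, 206]
round_small -3 [670, 621, 204]
round_small 0 [683, 621, 204]
round_small 3 [691, 619, 204]
round_small 6 [699, 619, 202]
round_small 9 [645, 619, 202]
round_small 12 [574, 619, 200]
rect_middle -6 [711, 641, -207]
rect_middle -3 [730, 643, -213]
rect_middle 0 [732, 635, -215]
rect_middle 3 [728, 635, -213]
rect_middle 6 [735, 635, -213]
rect_middle 9 [704, 635, -213]
rect_middle 12 [687, 643, -219]
round_middle -6 [635, 616, 210]
round_middle -3 [631, 616, 210]
round_middle 0 [650, 614, 208]
round_middle 3 [648, 614, 208]
round_middle 6 [628, 626, 198]
round_middle 9 [639, 626, 196]
round_middle 12 [644, 626, 196]
```

The small rims sit at nested height and are centred, so I'm handing in.

```bash
python3 -c "
from workcell import r
print(r.finish_job())"
```

```text
the job is handed in; nothing more can be done
None
```

I nested both sets of tubs (round and rectangular) and handed the job in at about 33 s; my last camera check put the small tubs' rims centred at nested height to within a few mm, but the hand-in returned no verdict.

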